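# Seat the sample carousel on its drive cone and rock it to check the drive

## Robot

A 6-joint arm with a two-finger parallel gripper is mounted at the origin on the work surface. World frame = base frame: x ahead of the robot, y to its left, z up, the work surface at z = 0. Lengths are in mm, angles in rad, forces in N, time in s.
With the tool pointing down it reaches from about 275 to 750 mm from the base axis. Payload 10.2 kg.
Tool frame: the origin (TCP) lies midway between the tips of the shut fingers; the grasp point (between the pads) lies 19 mm behind it (ctrl.grip_depth is the distance from the TCP to the grasp point, in mm); y points along the fingers, x is the direction in which the jaws open and shut, and the axes are right-handed (so a half turn about y gives the same grasp; the last joint's range is limited). The gripper opens to 85 mm and grips with 20 to 120 N. Pads are 22 mm wide; open, the fingers measure 114 mm over their backs; the gripper's body (76 mm by 85 mm) begins 54 mm behind the grasp point. The pads swing forward as they close: fully open they stand 13 mm farther back than shut.
Start: joints at [1.038, 0.313, 1.498, -0, 1.331, -0.223], TCP at [160.069, 500.009, 231.294] pointing down, gripper open.
Joint ranges: [-2.94, 2.94], [-0.97, 2.17], [0.19, 2.56], [-1.23, 4.37], [0.02, 3.11], [-2.88, 2.88]. Speed limits (rad/s): [2.39, 2.39, 3.01, 3.14, 3.14, 3.14].

## Interface

Orientations are given as a unit quaternion [w, x, y, z].
In Python, from rig import ctrl gives the robot as it stands. The module is installed in compiled form; this text tells all that it offers.
- The arm moves only by the tool drive_tool, never from a script. Its arguments are lists of equal length, an entry for each row: "gripper": the closure, from 0 (fully open) to 1 (shut); "offset": the shift along the tool's x, y, z in m, a list of three; "turn": the turn about the tool's y in degrees. In form: {"gripper": [gripper, ...], "offset": [[tx, ty, tz], ...], "turn": [turn, ...]}. A call has 1 to 20 rows; each row shifts and turns the commanded pose from where the row before left it, along the tool's axes as they then stand; what a row does not reach is not made up. A row lasts 1/12 s, in which the tool goes at most 41.7 mm and 7.16 degrees, less where a joint would pass 70% of its speed; a pose out of reach is approached as far as the arm can. A call is refused whole if a number of a shift passes 0.0417 or a number of a turn 7.16, either way. A call with a gripper value outside its range is refused whole. The fingers move at their own pace and stop on an object; "force" is the grip in N (left out, the last holds). Time passes only in rows, so rows that do not move let the fingers close. It gives the time, the measured TCP pose, the force and the opening at its end, in the units of the state.
- ctrl.sense(): the state, without advancing time (a new reading comes with each control period).
- ctrl.capture(name): name is "side" or "top"; returns (picture, depth): 384x512x3 uint8, red, green, blue; 384x512 float32, mm along the optical axis (not along the pixel's ray), 0 where there is no reading.
- ctrl.camera_params(name): a dict with "fovy" (degrees; the focal length in pixels is half the picture's height over the tangent of half this angle, whatever the lens; pixels are square), "cx", "cy" (the principal point, pixels), "view" (4x4, takes a point from world to camera coordinates). Camera axes: x right, y down, z forward; pixel columns grow to the right and rows downward; lengths in mm; the calibration is good to about 2 mm. A picture is of the moment at which its call begins. camera_params takes no time and is no camera call.
- ctrl.finish_job(): hands the job in, once; it reports no verdict.
Trained networks look in the newest picture that a camera, given by its name, has taken for a name from the list of things; names that differ only in an ending like _2 or _b are one class to them, and where a whole thing is asked for, a point or a joint stands for the part that bears it (a point fixed in the world has none). Each returns a list of dicts, best first, with "score" (0 to 1); they miss things now and then, are a little off and sometimes report something else, mostly with a low value. They report only what shows in the picture. A call takes as long as a camera call.
- ctrl.boxes_of(camera, query): "centre" ([x, y, z] in mm, in the coordinates of the camera as it stood for that picture, good to about 4 mm: the middle of the surface that is visible of it).
- ctrl.regions_of(camera, query): "mask" (384x512 bool, what is visible of it).
- ctrl.pinpoint(camera, query): "centre" ([x, y, z] in mm, in the coordinates of the camera as it stood for that picture, good to about 4 mm: a listed point, or the origin of a listed thing).
The state is a dict: "time_s": time; "joints": joint angles; "dq": joint speeds; "tau": joint torques, N m; "eef_pos": TCP position; "ee_rot": TCP orientation; "force": force on the tool from outside, world axes, zero at the start; "wrist_torque": the same for the moment, N m; "grip_width": opening from 0.0 (shut) to 1.0 (fully open).
Only numpy, scipy, OpenCV 4.12 (cv2) and the standard library are available. Lean on these libraries where they do the work, as an engineer would, in place of code of your own. Each camera call takes 0.05 s, during which the arm holds its last target.

## Task

Fit the round sample carousel on the sample changer: lift it by its bar handle, keep it level, lower it gently over the drive cone and, feeling your way with light pressure, turn it until its notches drop over the drive bar and its tapered socket sits fully home - never force or drop it. Then, with it still home, rock it about 45 degrees to one side and back to check that the drive turns freely with it. Leave the carousel home with the drive back about where it started, let go, and leave everything else where it stands.

Things in the scene. Friction and masses are not known exactly. Their poses are not given: they have to be found in the camera images.
- carousel: round white sample carousel standing loose on the bench: 180 mm across, upper deck top 40 mm above its underside, capped vials round the rim (74 mm from the axis) up to 61 mm above its underside, 0.4 to 0.6 kg. Origin: centre of its underside; z up along its axis
- handle (a point): centre of the bar handle on the carousel's axis, 64 mm above its underside: a bar 48 mm long (along the carousel's x), 14 mm thick (carousel's y), its straight sides running from 44 to 84 mm above the underside. Axes as the carousel's
- socket (a point): centre of the mouth of the tapered socket in the carousel's underside (same point and axes as the carousel). It matches the drive cone: 15 degrees to the axis, narrowing upwards, 30 mm deep. Its flat rim, 41 to 61 mm across and level with the underside, has four notches 10 mm wide, 11 mm deep, pointing along the carousel's +x, -x, +y and -y
- changer: sample changer, fixed: white base 50 mm tall, reaching from -120 to +200 mm along its x and 110 mm to either side; origin on the bench straight below the drive cone's axis. At its far end (x 166, y +78 mm) a lift tower, top 234 mm above the bench, with its arm parked across that end towards -y, 214 to 234 mm above the bench
- cone_top (a point): centre of the top face of the drive cone, 80 mm above the bench: an upright aluminium cone 30 mm tall on the base's top, 40 mm wide at its foot, 24 mm at its top. It is spring mounted: sideways it floats 2 mm either way (5 N per mm); downwards it starts to give at about 4 N, then 8 N per mm, for at most 2 mm
- bar_centre (a point): middle of the flat steel drive bar that runs level through the cone's foot: 7 mm wide, rounded edges, 58 mm long, 59.5 mm above the bench. Its direction differs each time and is not measured (this point's axes are only the changer's). A carousel whose notches miss the bar stops on it 8.5 mm above home; with a notch within about 3 degrees of the bar it goes home
- home (a point): point on the cone's axis, 54 mm above the bench, where the centre of the carousel's underside stands when the carousel is fully home
- drive (a joint): angle by which the drive has turned since the start, rad, positive anticlockwise seen from above, 0 at the start; it tells nothing of the bar's direction. The drive turns against a steady drag of about 0.18 N m and stays where it is left; bar and notch have up to about 7 degrees of play in all
- beaker: bystander: glass beaker, 66 mm across, 85 mm tall, to be left alone; origin under its middle
- jar: bystander: white capped jar with a paper label, 56 mm across, 90 mm tall, to be left alone; origin under its middle
- vial: bystander: single capped glass vial, 28 mm across, 50 mm tall, to be left alone; origin under its middle
- bottle: bystander: clear plastic bottle, 70 mm across, 170 mm tall, to be left alone; origin under its middle
- pipette: bystander: white and grey hand pipette lying down, 240 mm long, 26 mm tall, to be left alone; origin under its middle
- scanner: bystander: black hand-held bar-code scanner lying down, 190 mm long, 34 mm tall, to be left alone; origin under its middle

How it is judged:
By the outcome, as a careful person would: the job done as asked, in the order asked, and still so for the second after the job is handed in, with the robot touching nothing.
It also fails if it takes over 72 s, if anything falls off the work surface, if the arm or the gripper's body presses on something with over 40 N, if the wrist force passes 120 N, or if a joint passes its speed limit or range.

## Working session

There is one attempt and no reset: what is moved stays moved. The work goes in short steps, Python scripts to look and compute and a tool call to move; the robot and the scene stay as the last step left them, time stands still between calls to the robot, and variables do not carry over. Pictures are saved under pics/ and viewed, and the job is handed in when it is done.

Besides the shell and the picture viewer there is one more tool, called by a JSON object that holds its "fn" and its "kwargs", one argument or row to a line. drive_tool: Moves the arm, as the interface text tells. Its arguments: {"type":"object","properties":{"gripper":{"type":"array","items":{"type":"number"}},"offset":{"type":"array","items":{"type":"array","items":{"type":"number"}}},"turn":{"type":"array","items":{"type":"number"}},"force":{"type":"number"}},"required":["gripper","offset","turn"]}

```bash
mkdir -p pics; ls; python3 - <<'E'
from rig import ctrl
import cv2, numpy as np
print(ctrl.sense(), ctrl.grip_depth)
for n in("side","top"):
    p,d=ctrl.capture(n); cv2.imwrite(f"pics/{n}0.png",cv2.cvtColor(p,cv2.COLOR_RGB2BGR)); print(n,ctrl.camera_params(n))
    np.savez(f"{n}0.npz",p=p,d=d)
    for q in ["carousel","handle","changer","cone_top","bar_centre","home","socket"]:
        try:
            r=ctrl.pinpoint(n,q); V=np.array(ctrl.camera_params(n)["view"])
            for e in r[:2]: print(n,q,round(e["score"],2),(np.linalg.inv(V)@np.r_[e["centre"],1])[:3].round(1))
        except Exception as ex: print(q,ex)
E
```

```text
pics
{'time_s': 0.0, 'joints': array([ 1.03758073e+00,  3.13436331e-01,  1.49844273e+00,  1.33009781e-05,
        1.33097307e+00, -2.23381459e-01]), 'dq': array([ 1.16196192e-03, -2.40795043e-03,  1.94733318e-03,  1.84276996e-04,
        4.98810198e-04,  3.43592200e-05]), 'tau': array([-2.55119703e-04, -4.12244618e+01, -2.59750539e+01, -1.72021169e-04,
        3.99030716e-03,  6.53102830e-06]), 'eef_pos': array([159.94055842, 499.77936277, 230.73993761]), 'ee_rot': array([-0.57098968,  0.57133391,  0.41645139, -0.4172728 ]), 'force': array([ 0.00663883, -0.00253315,  0.44755551]), 'wrist_torque': array([ 0.04013079, -0.06201507,  0.03368379]), 'grip_width': 0.9995864755216709} 18.700000000000003
side {'fovy': 56.80172952746398, 'cx': 260.1981280983916, 'cy': 193.31495380081665, 'view': array([[ 9.83547012e-01, -1.79784764e-01, -1.76836863e-02,
        -5.57071941e+02],
       [-1.49739293e-01, -7.56567140e-01, -6.36540892e-01,
         1.27275332e+02],
       [ 1.01061458e-01,  6.28715835e-01, -7.71040194e-01,
         1.37206867e+03],
       [ 0.00000000e+00,  0.00000000e+00,  0.000
[... 360 characters left out ...]
': 246.19015861806602, 'cy': 193.60736036355578, 'view': array([[-2.34987356e-02, -9.99601343e-01,  1.56513405e-02,
        -2.00815458e+01],
       [-9.95232772e-01,  2.19080107e-02, -9.50356201e-02,
         5.60685365e+02],
       [ 9.46548438e-02, -1.78099439e-02, -9.95350826e-01,
         1.40802986e+03],
       [ 0.00000000e+00,  0.00000000e+00,  0.00000000e+00,
         1.00000000e+00]])}
top carousel 0.8 [ 555.  -236.8    1.1]
top handle 0.8 [ 560.  -233.    61.2]
top changer 0.74 [549.3 248.3  -1.5]
top changer 0.36 [668.3 -14.9  -2.9]
top cone_top 0.76 [552.5 245.8  81.1]
top cone_top 0.52 [484.3  10.    2.2]
top bar_centre 0.64 [487.    9.4   0.8]
top home 0.85 [555.1 246.5  57.5]
```

View pics/side0.png

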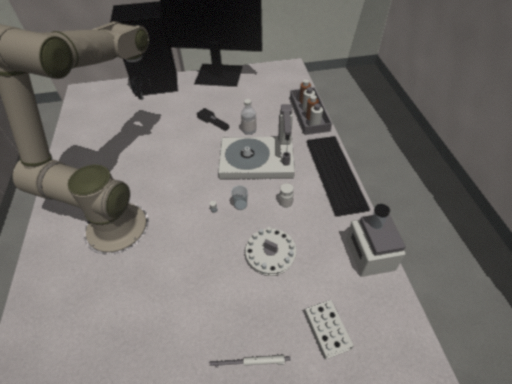

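View pics/top0.png

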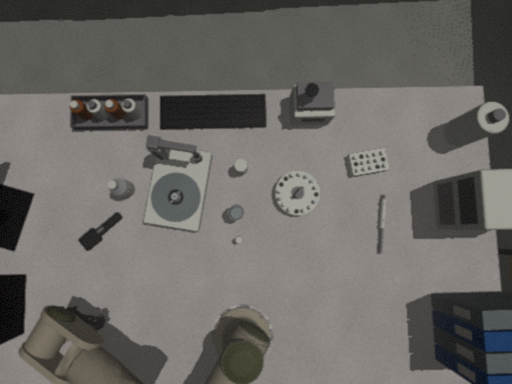

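```bash
cat > h.py <<'E'
import numpy as np, cv2
from rig import ctrl
def cam(n):
    c=ctrl.camera_params(n); f=192/np.tan(np.radians(c["fovy"]/2)); return c,f,np.array(c["view"])
def cloud(n,d):
    c,f,V=cam(n); v,u=np.mgrid[0:384,0:512].astype(float)
    P=np.stack([(u-c["cx"])/f*d,(v-c["cy"])/f*d,d,np.ones_like(d)],-1)
    return (P@np.linalg.inv(V).T)[...,:3]
def proj(n,X):
    c,f,V=cam(n); p=V@np.r_[X,1]; return f*p[0]/p[2]+c["cx"], f*p[1]/p[2]+c["cy"]
def rectify(n,p,cx,cy,z,half=110,s=2.5):
    # orthorectify plane z: rows = x descending, cols = y descending
    N=int(2*half*s); j,i=np.meshgrid(np.arange(N),np.arange(N))
    X=cx+half-i/s; Y=cy+half-j/s
    c,f,V=cam(n); W=np.stack([X,Y,np.full_like(X,z),np.ones_like(X)],-1)@V.T
    return cv2.remap(p,(f*W[...,0]/W[...,2]+c["cx"]).astype(np.float32),(f*W[...,1]/W[...,2]+c["cy"]).astype(np.float32),cv2.INTER_CUBIC)
E
python3 - <<'E'
from h import *
D={n:np.load(f"{n}0.npz") for n in("side","top")}
ims=[]
for n in("top","side"):
    a=rectify(n,D[n]["p"],558,-235,61,60,6.6);b=rectify(n,D[n]["p"],554,247,60,60,6.6); ims.append(np.hstack([a[:396,:396],b[:396,:396]]))
    P=cloud(n,D[n]["d"])
    sel=(abs(P[...,0]-558)<120)&(abs(P[...,1]+235)<120)&(D[n]["d"]>0)
    z=P[sel]; 
    for lo,hi in((76,90),(54,66),(34,45)):
        m=z[(z[:,2]>lo)&(z[:,2]<hi)]; 
        print(n,lo,len(m),m.mean(0).round(1), m.min(0).round(),m.max(0).round())
    h=z[(z[:,2]>70)][:,:2]; print(cv2.minAreaRect(h.astype(np.float32)))
    sel=(abs(P[...,0]-554)<50)&(abs(P[...,1]-247)<50)&(D[n]["d"]>0)&(P[...,2]>72); m=P[sel]
    print("cone",len(m),m.mean(0).round(1),m.min(0).round(1),m.max(0).round(1))
    sel=(abs(P[...,0]-590)<220)&(abs(P[...,1]-247)<160)&(P[...,2]>42)&(P[...,2]<56); m=P[sel]
    print("base",cv2.minAreaRect(m[:,:2].astype(np.float32)),np.median(m[:,2]))
cv2.imwrite("pics/z0.png",cv2.cvtColor(np.vstack(ims)[:,:],cv2.COLOR_RGB2BGR)[:, :])
im=cv2.resize(np.vstack(ims),(600,600)); cv2.imwrite("pics/z0.png",cv2.cvtColor(im,cv2.COLOR_RGB2BGR))
E
```

```text
top 76 44 [ 559.1 -237.1   83.2] [ 541. -257.   77.] [ 580. -220.   90.]
top 54 163 [ 558.7 -241.9   60.6] [ 483. -316.   54.] [ 639. -157.   66.]
top 34 1196 [ 558.1 -236.2   39.8] [ 473. -325.   34.] [ 646. -151.   45.]
((558.9456787109375, -237.354248046875), (13.86551570892334, 47.26446533203125), 47.35209274291992)
cone 40 [551.7 245.1  77.5] [540.3 232.   72.6] [563.8 259.3  85.4]
base ((591.32666015625, 238.09588623046875), (220.61509704589844, 318.9971008300781), 79.66031646728516) 49.34719553303444
side 76 57 [ 560.8 -238.1   82.3] [ 540. -256.   76.] [ 581. -221.   88.]
side 54 231 [ 559.1 -241.4   59.2] [ 484. -316.   54.] [ 639. -155.   65.]
side 34 1338 [ 559.6 -242.3   39.3] [ 473. -326.   34.] [ 650. -146.   45.]
((560.565185546875, -237.34417724609375), (15.069987297058105, 46.584693908691406), 51.42155838012695)
cone 29 [555.1 243.2  77.7] [542.2 232.   72.6] [568.  258.3  85.1]
base ((594.249267578125, 239.23651123046875), (228.5531005859375, 319.3281555175781), 79.55016326904297) 49.34377592075282
```

View pics/z0.png

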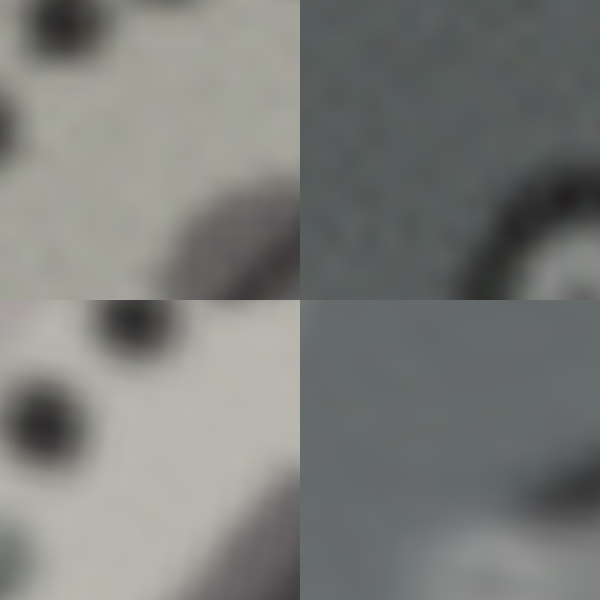

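```bash

python3 - <<'E'
from h import *
D={n:np.load(f"{n}0.npz") for n in("side","top")}
r=[]
for n in("top","side"):
    a=rectify(n,D[n]["p"],559,-237,84 ,100,1.5);b=rectify(n,D[n]["p"],553,246,60,50,3); r.append(np.hstack([a,b]))
cv2.imwrite("pics/z1.png",cv2.cvtColor(np.vstack(r),cv2.COLOR_RGB2BGR))
E
```

```text
(no output)
```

View pics/z1.png

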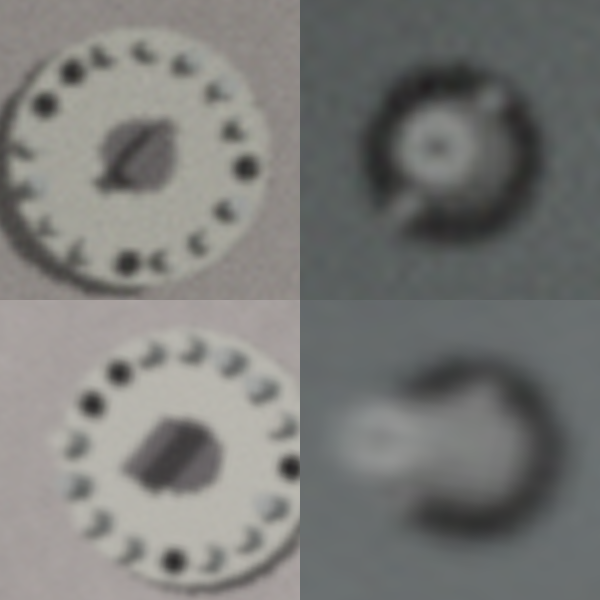

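```bash

python3 - <<'E'
from h import *
from scipy.spatial.transform import Rotation as R
q=ctrl.sense()["ee_rot"]; M=R.from_quat([q[1],q[2],q[3],q[0]]).as_matrix(); print(M.round(3))
p=0;d=[]
for i in range(12):
    a,b=ctrl.capture("top"); p=p+a.astype(np.float32)/12; d.append(b)
dm=np.median(d,0); np.savez("topavg.npz",p=p,d=dm)
P=cloud("top",dm)
sel=(abs(P[...,0]-558)<120)&(abs(P[...,1]+235)<120); z=P[sel]
h=z[z[:,2]>68][:,:2]; h0=h.mean(0); w,v=np.linalg.eigh(np.cov((h-h0).T)); print(len(h),h0,w,np.degrees(np.arctan2(*v[::-1,1])), cv2.minAreaRect(h.astype(np.float32)))
a=rectify("top",p,559,-237,84,40,5);b=rectify("top",p,553,246,61,40,5)
im=np.clip(np.hstack([a,b])*1.4,0,255).astype(np.uint8)
cv2.imwrite("pics/z2.png",cv2.cvtColor(im,cv2.COLOR_RGB2BGR))
g=b.mean(2)
# angular profile at radii 23-28
cx,cy=552.5,246.3
for th in range(-90,90,4):
    s=[]
    for k in(0,180):
        t=np.radians(th+k); vals=[]
        for r in(24,25,26,27,28):
            X=cx+r*np.cos(t);Y=cy+r*np.sin(t); vals.append(g[int((553+40-X)*5),int((246+40-Y)*5)])
        s.append(round(float(np.mean(vals)),1))
    print(th,s)
E
```

```text
[[ 0.305  0.    -0.952]
 [ 0.952 -0.     0.305]
 [-0.    -1.    -0.   ]]
48 [ 558.50550622 -236.4572846 ] [ 17.39930367 200.71834087] 138.53817819521802 ((558.9352416992188, -237.10702514648438), (13.604113578796387, 45.954551696777344), 44.69633865356445)
-90 [48.2, 51.7]
-86 [48.5, 51.9]
-82 [48.8, 51.0]
-78 [48.8, 49.8]
-74 [48.4, 50.2]
-70 [48.3, 49.8]
-66 [47.2, 49.8]
-62 [48.3, 49.2]
-58 [51.7, 51.8]
-54 [60.2, 59.9]
-50 [71.9, 72.2]
-46 [83.0, 86.5]
-42 [90.6, 98.3]
-38 [91.2, 103.0]
-34 [83.9, 97.0]
-30 [73.9, 83.5]
-26 [64.0, 67.0]
-22 [57.1, 54.4]
-18 [52.2, 49.0]
-14 [50.7, 46.4]
-10 [50.7, 45.8]
-6 [50.3, 45.1]
-2 [51.1, 45.3]
2 [52.0, 45.7]
6 [52.4, 45.9]
10 [53.1, 46.5]
14 [52.1, 46.4]
18 [52.3, 46.2]
22 [51.2, 45.9]
26 [51.2, 46.4]
30 [51.3, 46.0]
34 [51.4, 45.2]
38 [51.8, 46.2]
42 [51.5, 47.6]
46 [52.7, 47.6]
50 [53.8, 46.4]
54 [54.5, 46.2]
58 [56.1, 46.3]
62 [56.1, 47.6]
66 [56.2, 48.4]
70 [55.1, 49.3]
74 [54.5, 49.9]
78 [53.7, 48.7]
82 [53.1, 47.7]
86 [52.6, 47.5]
```

View pics/z2.png

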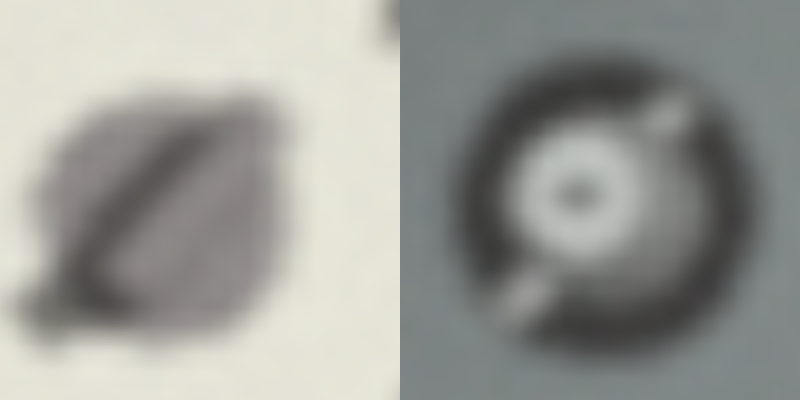

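```bash
cat >> h.py <<'E'
def circ(n,p,cx,cy,z,rr,s=4):
    """fit circle of radius ~rr in plane z by max radial gradient"""
    half=rr+25; g=cv2.GaussianBlur(rectify(n,p.astype(np.float32),cx,cy,z,half,s).mean(2),(0,0),3)
    pts=[]
    x0,y0=cx,cy
    for t in np.radians(np.arange(0,360,3)):
        r=np.arange(rr-10,rr+10,.25); X=cx+r*np.cos(t);Y=cy+r*np.sin(t)
        v=cv2.remap(g,((cy+half-Y)*s).astype(np.float32)[None],((cx+half-X)*s).astype(np.float32)[None],cv2.INTER_LINEAR)[0]
        k=np.argmax(abs(np.gradient(v))); pts.append((X[k],Y[k]))
    pts=np.array(pts); w=np.ones(len(pts),bool)
    for _ in range(6):
        A=np.c_[2*pts[w],np.ones(w.sum())]; c=np.linalg.lstsq(A,(pts[w]**2).sum(1),rcond=None)[0]
        R_=np.sqrt(c[2]+c[0]**2+c[1]**2); e=np.hypot(*(pts-c[:2]).T)-R_; w=abs(e)<max(1,2*np.std(e[w]))
    return c[:2].round(2),R_.round(2),w.sum(),np.std(e[w]).round(2)
E
python3 - <<'E'
from h import *
p=np.load("topavg.npz")["p"]; ps=np.load("side0.npz")["p"]
for z in (40,): print("deck",circ("top",p,559,-237,z,90),circ("side",ps,559,-237,z,90))
print("cone top",circ("top",p,553,246,80,12))
print("well",circ("top",p,553,246,50,30),circ("side",ps,553,246,50,30))
print("plat",circ("top",p,553,246,50,80),circ("side",ps,553,246,50,80))
im=rectify("top",p,559,-237,40,120,3); cv2.imwrite("pics/z3.png",cv2.cvtColor(im[:600].clip(0,255).astype(np.uint8),cv2.COLOR_RGB2BGR))
E
```

```text
deck (array([ 559.22, -236.48]), np.float64(86.74), np.int64(118), np.float64(3.96)) (array([ 555.62, -238.11]), np.float64(84.84), np.int64(87), np.float64(1.71))
cone top (array([553.05, 247.04]), np.float64(12.95), np.int64(100), np.float64(0.91))
well (array([549.42, 241.6 ]), np.float64(25.37), np.int64(87), np.float64(1.16)) (array([551.28, 243.08]), np.float64(26.17), np.int64(89), np.float64(1.67))
plat (array([553.84, 245.49]), np.float64(88.72), np.int64(79), np.float64(0.85)) (array([552.99, 245.97]), np.float64(89.7), np.int64(102), np.float64(0.17))
```

{"fn": "drive_tool", "kwargs": {
  "gripper": [0,0,0,0,0,0,0,0,0,0,0,0,0,0,0,0,0,0,0,0],
  "offset": [
    [-0.024,0,-0.025],
    [-0.024,0,-0.025],
    [-0.024,0,-0.025],
    [-0.024,0,-0.025],
    [-0.024,0,-0.025],
    [-0.024,0,-0.025],
    [-0.024,0,-0.025],
    [-0.024,0,-0.025],
    [-0.024,0,-0.025],
    [-0.024,0,-0.025],
    [-0.024,0,-0.025],
    [-0.024,0,-0.025],
    [-0.024,0,-0.025],
    [-0.024,0,-0.025],
    [-0.024,0,-0.025],
    [-0.024,0,-0.025],
    [-0.024,0,-0.025],
    [-0.024,0,-0.025],
    [-0.024,0,-0.025],
    [-0.024,0,-0.025]
  ],
  "turn": [0,0,0,0,0,0,0,0,0,0,0,0,0,0,0,0,0,0,0,0],
  "force": 60
}}

```text
time_s: 3.07
eef_pos: [490.5, -111.3, 231.3]
ee_rot: [-0.571, 0.571, 0.417, -0.417]
force: [0.5, -0.3, 0.4]
grip_width: 0.996
```

{"fn": "drive_tool", "kwargs": {
  "gripper": [0,0,0,0,0,0,0,0,0,0,0,0],
  "offset": [
    [-0.0197,0,-0.0207],
    [-0.0197,0,-0.0207],
    [-0.0197,0,-0.0207],
    [-0.0197,0,-0.0207],
    [-0.0197,0,-0.0207],
    [0,0,0],
    [0,0,0],
    [0,0,0],
    [0,0,0],
    [0,0,0],
    [0,0,0],
    [0,0,0]
  ],
  "turn": [0,0,0,0,0,5,5,5,5,5,0,0]
}}

```text
time_s: 4.07
eef_pos: [558.5, -234.9, 231.2]
ee_rot: [0.648, -0.647, -0.284, 0.284]
force: [1.0, -0.2, 0.4]
grip_width: 1.002
```

```bash
cat >> h.py <<'E'
from scipy.spatial.transform import Rotation as Rot
def st():
    s=ctrl.sense(); q=s["ee_rot"]; M=Rot.from_quat([q[1],q[2],q[3],q[0]]).as_matrix()
    print("t",round(s["time_s"],2),"pos",s["eef_pos"].round(2),"z-axis yaw",round(np.degrees(np.arctan2(M[1,2],M[0,2])),2),"y",M[:,1].round(4),"F",s["force"].round(2),"T",s["wrist_torque"].round(3),"g",round(s["grip_width"],3),"q",s["joints"].round(3))
    return s,M
def shot(n,f):
    p,d=ctrl.capture(n); cv2.imwrite(f"pics/{f}.png",cv2.cvtColor(p,cv2.COLOR_RGB2BGR)); return p,d
E
python3 - <<'E'
from h import *
st(); p,d=shot("side","s1"); im=cv2.resize(p[150:330,150:390],None,fx=3,fy=3,interpolation=cv2.INTER_CUBIC); cv2.imwrite("pics/s1z.png",cv2.cvtColor(im,cv2.COLOR_RGB2BGR))
E
```

```text
t 4.07 pos [ 558.48 -234.91  231.24] z-axis yaw 137.4 y [-1.e-04  1.e-04 -1.e+00] F [ 1.02 -0.15  0.43] T [-0.016 -0.003  0.055] g 1.002 q [-0.591  0.494  1.235 -0.     1.413 -1.419]
```

View pics/s1z.png

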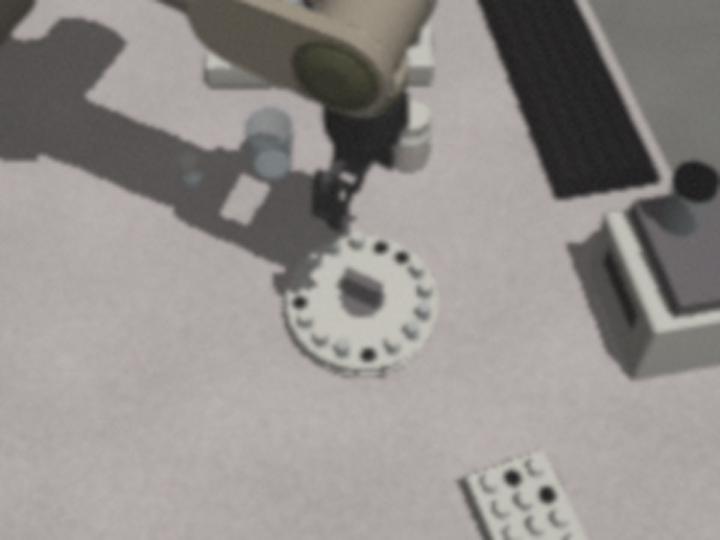

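{"fn": "drive_tool", "kwargs": {
  "gripper": [0,0,0,0,0,0,0],
  "offset": [
    [-0.0011,0.025,-0.0017],
    [0,0.025,0],
    [0,0.025,0],
    [0,0.025,0],
    [0,0.025,0],
    [0,0,0],
    [0,0,0]
  ],
  "turn": [0,0,0,0,0,0,0]
}}

```text
time_s: 4.7
eef_pos: [558.8, -236.7, 106.1]
ee_rot: [0.648, -0.647, -0.284, 0.284]
force: [0.6, 0.7, 1.0]
grip_width: 1.0
```

```bash
python3 - <<'E'
from h import *
st(); p,d=shot("side","s2"); im=cv2.resize(p[200:290,220:320],None,fx=6,fy=6,interpolation=cv2.INTER_CUBIC); cv2.imwrite("pics/s2z.png",cv2.cvtColor(im,cv2.COLOR_RGB2BGR))
E
```

```text
t 4.7 pos [ 558.78 -236.73  106.09] z-axis yaw 137.33 y [-1.4e-03  9.0e-04 -1.0e+00] F [0.58 0.68 1.  ] T [ 0.032 -0.071 -0.005] g 1.0 q [-0.594  0.607  1.391 -0.     1.145 -1.42 ]
```

View pics/s2z.png

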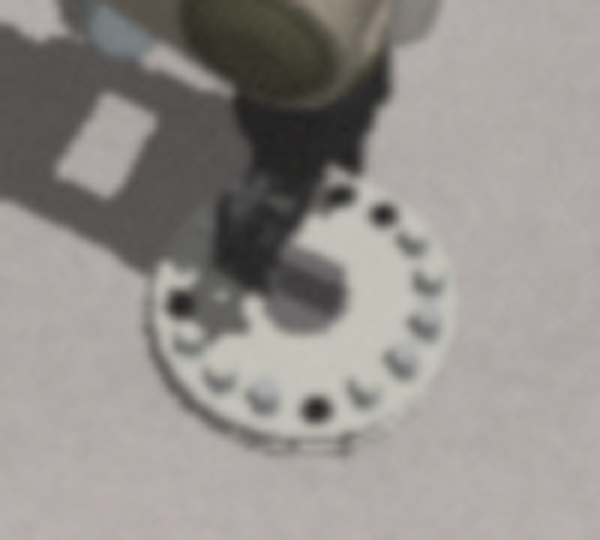

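{"fn": "drive_tool", "kwargs": {
  "gripper": [0,0,0,0,0,0,0.3,0.6,0.6],
  "offset": [
    [0,0.0148,0],
    [0,0.0148,0],
    [0,0.0148,0],
    [0,0.0148,0],
    [0,0,0],
    [0,0,0],
    [0,0,0],
    [0,0,0],
    [0,0,0]
  ],
  "turn": [0,0,0,0,0,0,0,0,0]
}}

```text
time_s: 5.5
eef_pos: [559.5, -237.2, 48.4]
ee_rot: [-0.647, 0.648, 0.284, -0.283]
force: [0.5, -0.5, -0.2]
grip_width: 0.6
```

{"fn": "drive_tool", "kwargs": {
  "gripper": [0.7,0.75,0.8,0.85,0.9,1,1,1,1,1],
  "offset": [
    [0,0,0],
    [0,0,0],
    [0,0,0],
    [0,0,0],
    [0,0,0],
    [0,0,0],
    [0,0,0],
    [0,0,0],
    [0,0,0],
    [0,0,0]
  ],
  "turn": [0,0,0,0,0,0,0,0,0,0]
}}

```text
time_s: 6.33
eef_pos: [559.3, -236.9, 47.6]
ee_rot: [-0.648, 0.648, 0.284, -0.283]
force: [1.9, 1.9, 6.0]
grip_width: 0.155
```

```bash
python3 - <<'E'
from h import *
st()
E
```

```text
t 6.33 pos [ 559.33 -236.94   47.58] z-axis yaw 137.26 y [ 1.e-03 -4.e-04 -1.e+00] F [1.87 1.88 6.  ] T [ 0.273 -0.231  0.13 ] g 0.155 q [-0.593  0.681  1.435  0.     1.025 -1.418]
```

{"fn": "drive_tool", "kwargs": {
  "gripper": [1,1,1,1,1,1,1,1,1],
  "offset": [
    [0,-0.003,0],
    [0,-0.005,0],
    [0,-0.01,0],
    [0,-0.01,0],
    [0,-0.01,0],
    [0,-0.01,0],
    [0,-0.005,0],
    [0,0,0],
    [0,0,0]
  ],
  "turn": [0,0,0,0,0,0,0,0,0]
}}

```text
time_s: 7.08
eef_pos: [558.9, -236.9, 100.3]
ee_rot: [-0.648, 0.648, 0.283, -0.283]
force: [0.1, 0.2, -4.7]
grip_width: 0.158
```

```bash
python3 - <<'E'
from h import *
st(); p,d=shot("side","s3"); im=cv2.resize(p[180:290,210:330],None,fx=5,fy=5,interpolation=cv2.INTER_CUBIC); cv2.imwrite("pics/s3z.png",cv2.cvtColor(im,cv2.COLOR_RGB2BGR))
P=cloud("side",d); 
m=(abs(P[...,0]-560)<100)&(abs(P[...,1]+237)<100)&(P[...,2]>80)&(P[...,2]<100)&(p.mean(2)>130)&(d>0)
q=P[m]; A=np.c_[q[:,:2]-[559,-237],np.ones(len(q))]; 
for _ in range(4):
    c=np.linalg.lstsq(A,q[:,2],rcond=None)[0]; e=q[:,2]-A@c; k=abs(e)<4; A,q=A[k],q[k]
print(len(q),c, np.degrees(c[:2]))
E
```

```text
t 7.08 pos [ 558.93 -236.88  100.28] z-axis yaw 137.25 y [ 2.e-04 -1.e-04 -1.e+00] F [ 0.06  0.19 -4.68] T [-0.002  0.04   0.013] g 0.158 q [-0.594  0.614  1.397 -0.     1.131 -1.418]
831 [ 3.83226247e-04 -5.86994011e-04  9.16863782e+01] [ 0.02195725 -0.03363228]
```

View pics/s3z.png

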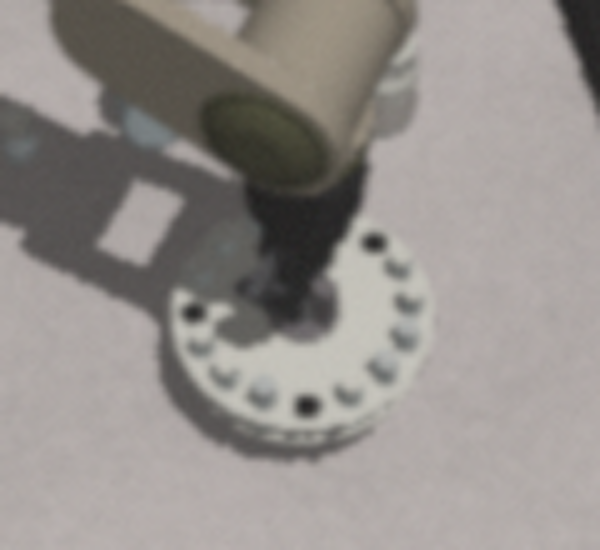

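{"fn": "drive_tool", "kwargs": {
  "gripper": [1,1,1,1,1,1,1,1,1,1,1,1,1,1,1,1,1,1,1,1],
  "offset": [
    [0,-0.006,0],
    [0,-0.012,0],
    [0,-0.016,0],
    [0,-0.016,0],
    [0,-0.016,0],
    [0,-0.01,0],
    [0.005,-0.004,0.005],
    [0.01,0,0.01],
    [0.015,0,0.014],
    [0.015,0,0.014],
    [0.015,0,0.014],
    [0.015,0,0.014],
    [0.015,0,0.014],
    [0.015,0,0.014],
    [0.015,0,0.014],
    [0.015,0,0.014],
    [0.015,0,0.014],
    [0.015,0,0.014],
    [0.015,0,0.014],
    [0.015,0,0.014]
  ],
  "turn": [0,0,0,0,0,0,0,0,0,0,0,0,0,0,0,0,0,0,0,0]
}}

```text
time_s: 8.8
eef_pos: [555.8, 32.8, 179.1]
ee_rot: [0.648, -0.647, -0.283, 0.284]
force: [0.1, -0.3, -4.4]
grip_width: 0.153
```

{"fn": "drive_tool", "kwargs": {
  "gripper": [1,1,1,1,1,1,1,1,1,1,1,1,1,1,1,1,1,1],
  "offset": [
    [0.015,0,0.0145],
    [0.015,0,0.0145],
    [0.015,0,0.0145],
    [0.015,0,0.0145],
    [0.015,0,0.0145],
    [0.015,0,0.0145],
    [0.015,0,0.0145],
    [0.015,0,0.0145],
    [0.015,0,0.0145],
    [0.012,0,0.011],
    [0.006,0,0.005],
    [0.002,0,0.0025],
    [0,0,0],
    [0,0,0],
    [0,0,0],
    [0,0,0],
    [0,0,0],
    [0,0,0]
  ],
  "turn": [0,0,0,0,0,0,0,0,0,0,0,0,-1,-1,-1.2,0,0,0]
}}

```text
time_s: 10.3
eef_pos: [552.9, 245.1, 180.1]
ee_rot: [-0.64, 0.64, 0.301, -0.301]
force: [-0.2, -0.4, -5.2]
grip_width: 0.152
```

```bash
python3 - <<'E'
from h import *
st(); p,d=shot("side","s4"); im=cv2.resize(p[60:230,170:370],None,fx=3.5,fy=3.5,interpolation=cv2.INTER_CUBIC); cv2.imwrite("pics/s4z.png",cv2.cvtColor(im,cv2.COLOR_RGB2BGR))
P=cloud("side",d); 
m=(abs(P[...,0]-555)<100)&(abs(P[...,1]-246)<100)&(P[...,2]>158)&(P[...,2]<180)&(p.mean(2)>130)&(d>0)
q=P[m]; A=np.c_[q[:,:2]-[553,246],np.ones(len(q))]; 
for _ in range(4):
    c=np.linalg.lstsq(A,q[:,2],rcond=None)[0]; e=q[:,2]-A@c; k=abs(e)<4; A,q=A[k],q[k]
print(len(q),c, np.degrees(c[:2]))
s=ctrl.sense(); z=s["eef_pos"][2]-7.6
p2,d2=ctrl.capture("top")
print(circ("side",p,553,246,z,90),circ("top",p2,553,246,z,90))
for q in("carousel","handle","bottle"):
  for n in("side","top"):
    for e in ctrl.pinpoint(n,q)[:2]: print(n,q,round(e["score"],2),(np.linalg.inv(cam(n)[2])@np.r_[e["centre"],1])[:3].round(1))
im2=rectify("top",p2.astype(np.float32),553,246,z,110,2.5).clip(0,255).astype(np.uint8); cv2.imwrite("pics/t4z.png",cv2.cvtColor(im2,cv2.COLOR_RGB2BGR))
E
```

```text
t 10.3 pos [552.86 245.08 180.15] z-axis yaw 140.41 y [ 1.e-04 -0.e+00 -1.e+00] F [-0.17 -0.35 -5.17] T [-0.021 -0.044 -0.032] g 0.152 q [ 0.224  0.528  1.316 -0.     1.297 -0.656]
401 [-9.04974602e-04  1.90247478e-03  1.71813648e+02] [-0.05185123  0.10900378]
(array([547.91, 240.87]), np.float64(87.59), np.int64(89), np.float64(2.45)) (array([555.93, 246.14]), np.float64(92.81), np.int64(107), np.float64(4.68))
side carousel 0.92 [554.5 244.5 127.2]
top carousel 0.62 [545.9 246.1 132.5]
side handle 0.95 [554.2 245.3 200.6]
side handle 0.47 [555.1 242.7 130.8]
top handle 0.65 [551.  247.7 190.8]
top bottle 0.85 [589.8 458.7   2.3]
```

View pics/s4z.png

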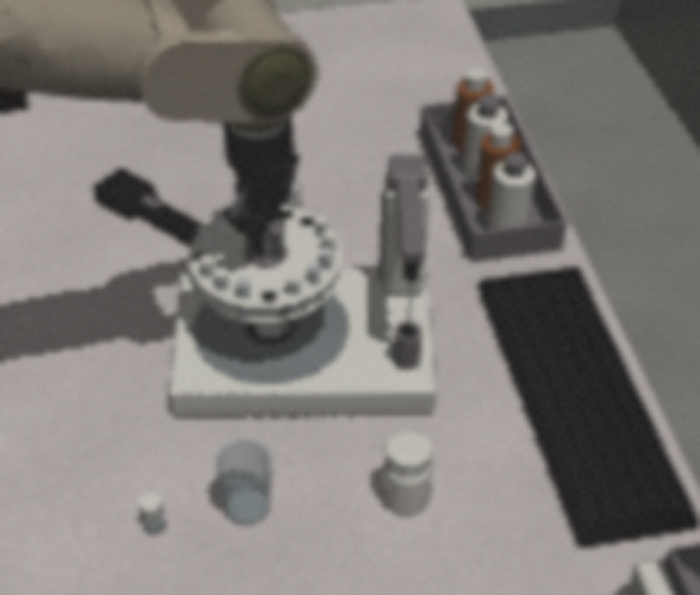

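View pics/t4z.png

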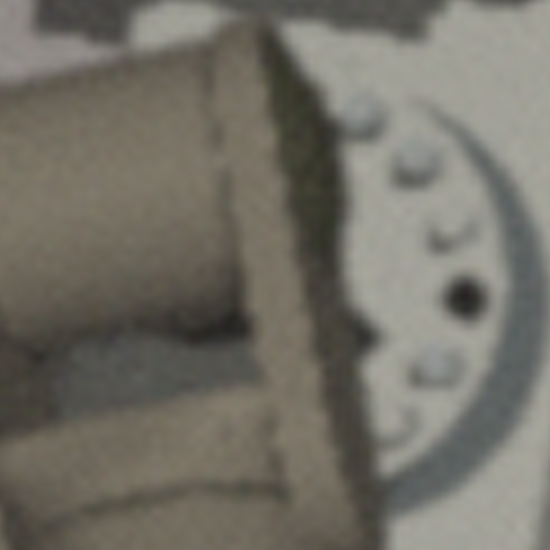

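{"fn": "drive_tool", "kwargs": {
  "gripper": [1,1,1,1,1,1,1,1,1,1,1],
  "offset": [
    [0.0008,0.005,0.0008],
    [0,0.009,0],
    [0,0.009,0],
    [0,0.009,0],
    [0,0.009,0],
    [0,0.009,0],
    [0,0.006,0],
    [0,0.004,0],
    [0,0.002,0],
    [0,0,0],
    [0,0,0]
  ],
  "turn": [0,0,0,0,0,0,0,0,0,0,0]
}}

```text
time_s: 11.62
eef_pos: [552.8, 246.6, 118.4]
ee_rot: [-0.64, 0.64, 0.302, -0.301]
force: [0.0, 0.1, -4.4]
grip_width: 0.157
```

```bash
python3 - <<'E'
from h import *
st()
E
```

```text
t 11.62 pos [552.85 246.64 118.42] z-axis yaw 140.45 y [ 6.e-04  1.e-04 -1.e+00] F [ 0.02  0.13 -4.38] T [ 0.023 -0.036  0.026] g 0.157 q [ 0.226  0.589  1.386 -0.     1.165 -0.654]
```

{"fn": "drive_tool", "kwargs": {
  "gripper": [1,1,1,1,1,1],
  "offset": [
    [0,0.002,0],
    [0,0.002,0],
    [0,0.0015,0],
    [0,0.001,0],
    [0,0,0],
    [0,0,0]
  ],
  "turn": [0,0,0,0,0,0]
}}

```text
time_s: 12.12
eef_pos: [552.7, 246.6, 111.6]
ee_rot: [0.64, -0.64, -0.301, 0.301]
force: [0.3, -0.9, -4.1]
grip_width: 0.154
```

{"fn": "drive_tool", "kwargs": {
  "gripper": [1,1,1,1],
  "offset": [
    [0,0.001,0],
    [0,0.001,0],
    [0,0,0],
    [0,0,0]
  ],
  "turn": [0,0,0,0]
}}

```text
time_s: 12.45
eef_pos: [552.8, 246.6, 109.9]
ee_rot: [-0.64, 0.64, 0.302, -0.301]
force: [-0.2, -0.6, -3.8]
grip_width: 0.16
```

```bash
python3 - <<'E'
from h import *
st()
E
```

```text
t 12.45 pos [552.79 246.64 109.86] z-axis yaw 140.45 y [ 5.e-04  1.e-04 -1.e+00] F [-0.23 -0.64 -3.83] T [-0.018 -0.008 -0.012] g 0.16 q [ 0.226  0.599  1.395 -0.     1.147 -0.654]
```

{"fn": "drive_tool", "kwargs": {
  "gripper": [1,1,1,1],
  "offset": [
    [0,0.001,0],
    [0,0.0005,0],
    [0,0,0],
    [0,0,0]
  ],
  "turn": [0,0,0,0]
}}

```text
time_s: 12.78
eef_pos: [553.0, 246.7, 108.8]
ee_rot: [-0.64, 0.64, 0.302, -0.301]
force: [-0.4, -0.8, 4.2]
grip_width: 0.154
```

{"fn": "drive_tool", "kwargs": {
  "gripper": [1,1,1,1],
  "offset": [
    [0,0.001,0],
    [0,0.0005,0],
    [0,0,0],
    [0,0,0]
  ],
  "turn": [0,0,0,0]
}}

```text
time_s: 13.12
eef_pos: [553.3, 246.8, 107.8]
ee_rot: [-0.64, 0.64, 0.302, -0.301]
force: [-1.3, 0.2, 9.2]
grip_width: 0.154
```

{"fn": "drive_tool", "kwargs": {
  "gripper": [1,1,1,1,1],
  "offset": [
    [0,-0.0006,0],
    [0,0,0],
    [0,0,0],
    [0,0,0],
    [0,0,0]
  ],
  "turn": [0,0,-1,0,0]
}}

```text
time_s: 13.53
eef_pos: [553.1, 246.9, 107.7]
ee_rot: [0.637, -0.637, -0.307, 0.306]
force: [1.4, 1.5, 3.7]
grip_width: 0.151
```

{"fn": "drive_tool", "kwargs": {
  "gripper": [1,1,1],
  "offset": [
    [0,0,0],
    [0,0,0],
    [0,0,0]
  ],
  "turn": [-1,0,0]
}}

```text
time_s: 13.78
eef_pos: [553.1, 246.8, 107.5]
ee_rot: [0.634, -0.634, -0.313, 0.312]
force: [1.6, 1.8, 5.2]
grip_width: 0.156
```

{"fn": "drive_tool", "kwargs": {
  "gripper": [1,1,1],
  "offset": [
    [0,0,0],
    [0,0,0],
    [0,0,0]
  ],
  "turn": [-1,0,0]
}}

```text
time_s: 14.03
eef_pos: [553.0, 246.8, 107.5]
ee_rot: [0.632, -0.632, -0.318, 0.317]
force: [1.7, 3.2, 5.5]
grip_width: 0.152
```

```bash
python3 - <<'E'
from h import *
st()
E
```

```text
t 14.03 pos [553.04 246.8  107.45] z-axis yaw 143.41 y [ 1.2e-03  6.0e-04 -1.0e+00] F [1.75 3.18 5.52] T [ 0.72  -0.442 -0.067] g 0.152 q [ 0.226  0.602  1.397  0.     1.142 -0.706]
```

{"fn": "drive_tool", "kwargs": {
  "gripper": [1,1,1,1,1,1,1,1],
  "offset": [
    [0,-0.0015,0],
    [0,-0.002,0],
    [0,0,0],
    [0,0,0],
    [0,0,0],
    [0,0,0],
    [0,0,0],
    [0,0,0]
  ],
  "turn": [0,0,1.5,1.5,0,0,0,0]
}}

```text
time_s: 14.7
eef_pos: [552.1, 246.4, 110.0]
ee_rot: [0.64, -0.64, -0.301, 0.302]
force: [0.2, 1.3, -3.6]
grip_width: 0.155
```

```bash
python3 - <<'E'
from h import *
s,M=st(); print("F tool",(M.T@s["force"]).round(2),(M.T@s["eef_pos"]).round(2))
E
```

```text
t 14.7 pos [552.12 246.45 110.02] z-axis yaw 140.48 y [-1.8e-03 -6.0e-04 -1.0e+00] F [ 0.18  1.31 -3.58] T [ 0.197 -0.086 -0.02 ] g 0.155 q [ 0.226  0.599  1.395 -0.     1.15  -0.655]
F tool [1.13 3.58 0.69] [ 541.26 -111.17 -268.99]
```

{"fn": "drive_tool", "kwargs": {
  "gripper": [1,1,1,1,1],
  "offset": [
    [0,-0.0007,0],
    [0.0015,0,0],
    [0.0015,0,0],
    [0,0,0],
    [0,0,0]
  ],
  "turn": [0,0,0,0,0]
}}

```text
time_s: 15.12
eef_pos: [554.5, 248.9, 111.3]
ee_rot: [-0.64, 0.64, 0.301, -0.302]
force: [0.7, 0.1, -4.7]
grip_width: 0.155
```

```bash
cat >ft.py <<'E'
from h import *
s,M=st(); print("F tool",(M.T@s["force"]).round(2),(M.T@s["eef_pos"]).round(2))
E
python3 ft.py
```

```text
t 15.12 pos [554.5  248.87 111.25] z-axis yaw 140.46 y [-4.e-04 -3.e-04 -1.e+00] F [ 0.66  0.07 -4.7 ] T [-0.007  0.009  0.015] g 0.155 q [ 0.229  0.603  1.384 -0.     1.155 -0.651]
F tool [ 0.48  4.7  -0.46] [ 544.88 -111.54 -269.15]
```

{"fn": "drive_tool", "kwargs": {
  "gripper": [1,1,1,1,1],
  "offset": [
    [-0.002,0,0],
    [-0.002,0,0],
    [-0.002,0,0],
    [0,0,0],
    [0,0,0]
  ],
  "turn": [0,0,0,0,0]
}}

```text
time_s: 15.53
eef_pos: [551.2, 244.7, 111.7]
ee_rot: [0.64, -0.64, -0.302, 0.3]
force: [2.7, 4.1, -5.4]
grip_width: 0.157
```

```bash
python3 ft.py
```

```text
t 15.53 pos [551.18 244.73 111.7 ] z-axis yaw 140.44 y [ 0.0019  0.0015 -1.    ] F [ 2.69  4.12 -5.38] T [ 0.872 -0.611  0.029] g 0.157 q [ 2.230e-01  5.910e-01  1.402e+00  1.000e-03  1.146e+00 -6.570e-01]
F tool [4.88 5.39 0.55] [ 540.   -110.31 -269.08]
```

{"fn": "drive_tool", "kwargs": {
  "gripper": [1,1,1,1,1,1,1],
  "offset": [
    [0.002,0,0],
    [0.002,0,0],
    [0.002,0,0],
    [0.001,0,0],
    [0,0,0],
    [0,0,0],
    [0,0,0]
  ],
  "turn": [0,0,0,0,0,0,0]
}}

```text
time_s: 16.12
eef_pos: [555.1, 249.6, 111.3]
ee_rot: [-0.64, 0.64, 0.301, -0.301]
force: [-0.2, -0.0, -5.3]
grip_width: 0.156
```

```bash
python3 ft.py
```

```text
t 16.12 pos [555.11 249.59 111.32] z-axis yaw 140.45 y [-3.e-04 -2.e-04 -1.e+00] F [-0.21 -0.02 -5.29] T [-0.01  -0.045  0.019] g 0.156 q [ 0.23   0.604  1.381 -0.     1.157 -0.65 ]
F tool [-0.15  5.29  0.15] [ 545.89 -111.53 -269.07]
```

{"fn": "drive_tool", "kwargs": {
  "gripper": [1,1,1,1],
  "offset": [
    [0.001,0,0],
    [0.0005,0,0],
    [0,0,0],
    [0,0,0]
  ],
  "turn": [0,0,0,0]
}}

```text
time_s: 16.45
eef_pos: [556.1, 250.7, 111.4]
ee_rot: [-0.64, 0.64, 0.301, -0.302]
force: [-0.3, -0.6, -4.8]
grip_width: 0.154
```

```bash
python3 ft.py
```

```text
t 16.45 pos [556.05 250.74 111.36] z-axis yaw 140.45 y [-4.e-04 -3.e-04 -1.e+00] F [-0.3  -0.57 -4.77] T [-0.14   0.122  0.009] g 0.154 q [ 0.232  0.607  1.376 -0.     1.159 -0.649]
F tool [-0.63  4.77 -0.13] [ 547.33 -111.64 -269.12]
```

{"fn": "drive_tool", "kwargs": {
  "gripper": [1,1,1,1,1,1,1],
  "offset": [
    [-0.0016,0,0],
    [-0.0016,0,0],
    [0,0,0.0015],
    [0,0,0.0015],
    [0,0,0.0005],
    [0,0,0],
    [0,0,0]
  ],
  "turn": [0,0,0,0,0,0,0]
}}

```text
time_s: 17.03
eef_pos: [551.5, 250.5, 111.5]
ee_rot: [-0.64, 0.64, 0.301, -0.301]
force: [0.7, -0.5, -5.1]
grip_width: 0.161
```

```bash
python3 ft.py
```

```text
t 17.03 pos [551.54 250.53 111.46] z-axis yaw 140.45 y [ 3.e-04 -2.e-04 -1.e+00] F [ 0.71 -0.45 -5.13] T [-0.187 -0.146 -0.025] g 0.161 q [ 0.233  0.598  1.391 -0.     1.152 -0.647]
F tool [ 0.1   5.13 -0.83] [ 544.37 -111.31 -265.82]
```

{"fn": "drive_tool", "kwargs": {
  "gripper": [1,1,1,1,1,1,1],
  "offset": [
    [0,0,-0.002],
    [0,0,-0.002],
    [0,0,-0.002],
    [0,0,-0.001],
    [0,0,0],
    [0,0,0],
    [0,0,0]
  ],
  "turn": [0,0,0,0,0,0,0]
}}

```text
time_s: 17.62
eef_pos: [556.6, 246.3, 111.4]
ee_rot: [0.64, -0.64, -0.301, 0.301]
force: [-1.7, 1.9, -4.3]
grip_width: 0.157
```

```bash
python3 ft.py
```

```text
t 17.62 pos [556.62 246.32 111.35] z-axis yaw 140.46 y [-4.e-04  2.e-04 -1.e+00] F [-1.74  1.94 -4.32] T [0.333 0.302 0.048] g 0.157 q [ 0.224  0.604  1.381  0.     1.157 -0.657]
F tool [0.39 4.32 2.57] [ 544.3  -111.53 -272.38]
```

{"fn": "drive_tool", "kwargs": {
  "gripper": [1,1,1,1,1,1,1,1],
  "offset": [
    [-0.0002,0,0.0017],
    [0,0,0.0017],
    [0,0.0005,0],
    [0,0.001,0],
    [0,0.001,0],
    [0,0.001,0],
    [0,0,0],
    [0,0,0]
  ],
  "turn": [0,0,0,0,0,0,0,0]
}}

```text
time_s: 18.28
eef_pos: [554.1, 248.1, 107.8]
ee_rot: [-0.64, 0.64, 0.301, -0.301]
force: [-0.3, -0.3, -5.0]
grip_width: 0.156
```

```bash
python3 ft.py
```

```text
t 18.28 pos [554.12 248.11 107.77] z-axis yaw 140.45 y [-0. -0. -1.] F [-0.25 -0.32 -4.97] T [ 0.08  -0.074 -0.041] g 0.156 q [ 0.228  0.605  1.39  -0.     1.147 -0.652]
F tool [-0.41  4.97 -0.01] [ 544.15 -107.8  -269.25]
```

{"fn": "drive_tool", "kwargs": {
  "gripper": [1,1,1,1,1],
  "offset": [
    [0,0.001,0],
    [0,0.001,0],
    [0,0.001,0],
    [0,0,0],
    [0,0,0]
  ],
  "turn": [0,0,0,0,0]
}}

```text
time_s: 18.7
eef_pos: [554.1, 248.2, 104.8]
ee_rot: [0.64, -0.64, -0.301, 0.301]
force: [0.1, 0.5, -4.3]
grip_width: 0.161
```

```bash
python3 ft.py
```

```text
t 18.7 pos [554.05 248.16 104.8 ] z-axis yaw 140.45 y [-1.e-04 -0.e+00 -1.e+00] F [ 0.08  0.51 -4.29] T [-0.012 -0.087  0.044] g 0.161 q [ 0.228  0.609  1.393  0.     1.14  -0.652]
F tool [0.44 4.29 0.26] [ 544.12 -104.83 -269.22]
```

{"fn": "drive_tool", "kwargs": {
  "gripper": [1,1,1,1],
  "offset": [
    [0,0.001,0],
    [0,0.0005,0],
    [0,0,0],
    [0,0,0]
  ],
  "turn": [0,0,0,0]
}}

```text
time_s: 19.03
eef_pos: [554.1, 248.2, 103.4]
ee_rot: [-0.64, 0.64, 0.301, -0.301]
force: [-0.0, 0.7, -3.7]
grip_width: 0.153
```

```bash
python3 ft.py
```

```text
t 19.03 pos [554.08 248.17 103.38] z-axis yaw 140.45 y [ 0. -0. -1.] F [-0.03  0.73 -3.67] T [ 0.064 -0.125  0.12 ] g 0.153 q [ 0.228  0.61   1.394 -0.     1.137 -0.652]
F tool [0.55 3.67 0.49] [ 544.15 -103.37 -269.25]
```

{"fn": "drive_tool", "kwargs": {
  "gripper": [1,1,1,1],
  "offset": [
    [0,0.0007,0],
    [0,0,0],
    [0,0,0],
    [0,0,0]
  ],
  "turn": [0,0,0,0]
}}

```text
time_s: 19.37
eef_pos: [554.1, 248.2, 102.7]
ee_rot: [0.64, -0.64, -0.301, 0.301]
force: [0.4, 0.5, -3.3]
grip_width: 0.155
```

{"fn": "drive_tool", "kwargs": {
  "gripper": [1,1,1,1],
  "offset": [
    [0,0.0005,0],
    [0,0,0],
    [0,0,0],
    [0,0,0]
  ],
  "turn": [0,0,0,0]
}}

```text
time_s: 19.7
eef_pos: [554.1, 248.2, 102.2]
ee_rot: [0.64, -0.64, -0.301, 0.301]
force: [-1.0, 0.6, -2.5]
grip_width: 0.158
```

```bash
python3 ft.py
```

```text
t 19.7 pos [554.06 248.19 102.21] z-axis yaw 140.45 y [ 0.  0. -1.] F [-1.02  0.55 -2.5 ] T [ 0.141 -0.039  0.063] g 0.158 q [ 0.228  0.612  1.395  0.     1.135 -0.652]
F tool [-0.23  2.5   1.14] [ 544.17 -102.2  -269.19]
```

{"fn": "drive_tool", "kwargs": {
  "gripper": [1,1,1,1],
  "offset": [
    [0,0.0005,0],
    [0,0,0],
    [0,0,0],
    [0,0,0]
  ],
  "turn": [0,0,0,0]
}}

```text
time_s: 20.03
eef_pos: [554.0, 248.2, 101.7]
ee_rot: [0.64, -0.64, -0.301, 0.301]
force: [-1.0, 0.3, -3.1]
grip_width: 0.156
```

{"fn": "drive_tool", "kwargs": {
  "gripper": [1,1,1,1],
  "offset": [
    [0,0.0005,0],
    [0,0,0],
    [0,0,0],
    [0,0,0]
  ],
  "turn": [0,0,0,0]
}}

```text
time_s: 20.37
eef_pos: [554.1, 248.2, 101.4]
ee_rot: [-0.64, 0.64, 0.301, -0.301]
force: [-1.8, 0.8, -0.2]
grip_width: 0.156
```

```bash
python3 ft.py
```

```text
t 20.37 pos [554.12 248.2  101.36] z-axis yaw 140.45 y [ 2.e-04  1.e-04 -1.e+00] F [-1.78  0.79 -0.2 ] T [0.16  0.154 0.036] g 0.156 q [ 0.228  0.613  1.396  0.     1.133 -0.652]
F tool [-0.52  0.2   1.88] [ 544.23 -101.21 -269.25]
```

{"fn": "drive_tool", "kwargs": {
  "gripper": [1,1,1,1],
  "offset": [
    [0,0.0004,0.0003],
    [0,0,0],
    [0,0,0],
    [0,0,0]
  ],
  "turn": [0,0,0,0]
}}

```text
time_s: 20.7
eef_pos: [554.0, 248.3, 101.0]
ee_rot: [-0.64, 0.64, 0.302, -0.301]
force: [0.0, 0.8, 2.5]
grip_width: 0.158
```

{"fn": "drive_tool", "kwargs": {
  "gripper": [1,1,1,1],
  "offset": [
    [0,0.0004,0],
    [0,0,0],
    [0,0,0],
    [0,0,0]
  ],
  "turn": [0,0,0,0]
}}

```text
time_s: 21.03
eef_pos: [554.0, 248.4, 100.7]
ee_rot: [-0.64, 0.64, 0.302, -0.301]
force: [-0.3, 0.6, 4.1]
grip_width: 0.159
```

```bash
python3 ft.py
```

```text
t 21.03 pos [554.02 248.38 100.66] z-axis yaw 140.45 y [ 6.e-04  1.e-04 -1.e+00] F [-0.25  0.59  4.09] T [0.041 0.046 0.042] g 0.159 q [ 0.229  0.613  1.397 -0.     1.131 -0.652]
F tool [ 0.29 -4.09  0.57] [ 544.34 -100.3  -269.07]
```

{"fn": "drive_tool", "kwargs": {
  "gripper": [1,1,1,1],
  "offset": [
    [0,-0.0003,0],
    [0,0,0],
    [0,0,0],
    [0,0,0]
  ],
  "turn": [0,-1,0,0]
}}

```text
time_s: 21.37
eef_pos: [553.9, 248.4, 100.7]
ee_rot: [0.637, -0.637, -0.307, 0.307]
force: [-0.5, 0.7, 4.1]
grip_width: 0.156
```

```bash
python3 ft.py
```

```text
t 21.37 pos [553.93 248.35 100.72] z-axis yaw 141.45 y [ 2.e-04  1.e-04 -1.e+00] F [-0.48  0.66  4.14] T [ 0.129 -0.054 -0.048] g 0.156 q [ 0.229  0.613  1.397  0.     1.132 -0.669]
F tool [ 0.22 -4.14  0.79] [ 539.48 -100.57 -278.4 ]
```

{"fn": "drive_tool", "kwargs": {
  "gripper": [1,1,1],
  "offset": [
    [0,0,0],
    [0,0,0],
    [0,0,0]
  ],
  "turn": [-1,0,0]
}}

```text
time_s: 21.62
eef_pos: [553.9, 248.4, 100.7]
ee_rot: [-0.634, 0.634, 0.313, -0.312]
force: [0.2, 1.1, 3.8]
grip_width: 0.156
```

```bash
python3 ft.py
```

```text
t 21.62 pos [553.9  248.35 100.73] z-axis yaw 142.45 y [ 2.e-04  1.e-04 -1.e+00] F [0.19 1.11 3.79] T [ 0.097 -0.116 -0.137] g 0.156 q [ 0.229  0.613  1.397  0.     1.132 -0.687]
F tool [ 1.   -3.79  0.53] [ 534.47 -100.62 -287.82]
```

{"fn": "drive_tool", "kwargs": {
  "gripper": [1,1,1],
  "offset": [
    [0,0,0],
    [0,0,0],
    [0,0,0]
  ],
  "turn": [-1,0,0]
}}

```text
time_s: 21.87
eef_pos: [553.9, 248.3, 100.7]
ee_rot: [-0.632, 0.632, 0.318, -0.318]
force: [-0.3, 1.3, 4.2]
grip_width: 0.158
```

```bash
python3 ft.py
```

```text
t 21.87 pos [553.86 248.35 100.7 ] z-axis yaw 143.46 y [ 1.e-04  0.e+00 -1.e+00] F [-0.27  1.26  4.2 ] T [ 0.096 -0.071 -0.14 ] g 0.158 q [ 0.229  0.613  1.397  0.     1.132 -0.704]
F tool [ 0.85 -4.2   0.96] [ 529.31 -100.66 -297.12]
```

{"fn": "drive_tool", "kwargs": {
  "gripper": [1,1,1],
  "offset": [
    [0,0,0],
    [0,0,0],
    [0,0,0]
  ],
  "turn": [-1,0,0]
}}

```text
time_s: 22.12
eef_pos: [553.9, 248.4, 100.7]
ee_rot: [-0.629, 0.629, 0.324, -0.324]
force: [-0.3, 0.8, 3.9]
grip_width: 0.154
```

```bash
python3 ft.py
```

```text
t 22.12 pos [553.87 248.35 100.7 ] z-axis yaw 144.46 y [ 1.e-04  0.e+00 -1.e+00] F [-0.25  0.84  3.9 ] T [ 0.122 -0.111 -0.147] g 0.154 q [ 0.229  0.613  1.397  0.     1.132 -0.722]
F tool [ 0.54 -3.9   0.7 ] [ 524.05 -100.65 -306.33]
```

{"fn": "drive_tool", "kwargs": {
  "gripper": [1,1,1,1,1,1],
  "offset": [
    [0,0,0],
    [0,0,0],
    [0,0,0],
    [0,0,0],
    [0,0,0],
    [0,0,0]
  ],
  "turn": [-2,-2.5,-2.5,-2.5,-2,0]
}}

```text
time_s: 22.62
eef_pos: [553.9, 248.4, 100.7]
ee_rot: [-0.593, 0.593, 0.385, -0.385]
force: [0.9, 0.6, 3.3]
grip_width: 0.153
```

```bash
python3 ft.py
```

```text
t 22.62 pos [553.9  248.41 100.73] z-axis yaw 156.02 y [ 2.e-04  1.e-04 -1.e+00] F [0.89 0.56 3.34] T [ 0.203 -0.138 -0.111] g 0.153 q [ 0.229  0.613  1.397  0.     1.132 -0.923]
F tool [ 0.88 -3.34 -0.59] [ 452.14 -100.57 -405.11]
```

{"fn": "drive_tool", "kwargs": {
  "gripper": [1,1,1,1,1,1],
  "offset": [
    [0,0,0],
    [0,0,0],
    [0,0,0],
    [0,0,0],
    [0,0,0],
    [0,0,0]
  ],
  "turn": [-2,-2.5,-2.5,-2.5,-2,0]
}}

```text
time_s: 23.12
eef_pos: [553.9, 248.5, 100.7]
ee_rot: [0.552, -0.552, -0.443, 0.442]
force: [1.0, 1.0, 2.9]
grip_width: 0.152
```

```bash
python3 ft.py
```

```text
t 23.12 pos [553.9  248.48 100.74] z-axis yaw 167.46 y [ 2.e-04  3.e-04 -1.e+00] F [0.98 0.96 2.9 ] T [ 0.328 -0.231 -0.105] g 0.152 q [ 0.229  0.613  1.397  0.     1.132 -1.123]
F tool [ 1.15 -2.9  -0.74] [ 362.88 -100.54 -486.73]
```

{"fn": "drive_tool", "kwargs": {
  "gripper": [1,1,1,1,1,1,1,1,1,1,1],
  "offset": [
    [0,0,0],
    [0,0,0],
    [0,0,0],
    [0,0,0],
    [0,0,0],
    [0,0,0],
    [0,0,0],
    [0,0,0],
    [0,0,0],
    [0,0,0],
    [0,0,0]
  ],
  "turn": [-2,-2.5,-2.5,-2.5,-2.5,-2.5,-2.5,-2,-1.5,0,0]
}}

```text
time_s: 24.03
eef_pos: [553.9, 248.5, 100.7]
ee_rot: [-0.465, 0.465, 0.533, -0.533]
force: [0.8, 2.1, 3.6]
grip_width: 0.156
```

```bash
python3 ft.py; python3 - <<'E'
from h import *
p,d=shot("side","s5"); im=cv2.resize(p[80:210,180:340],None,fx=4.5,fy=4.5,interpolation=cv2.INTER_CUBIC); cv2.imwrite("pics/s5z.png",cv2.cvtColor(im,cv2.COLOR_RGB2BGR))
P=cloud("side",d); 
m=(abs(P[...,0]-555)<100)&(abs(P[...,1]-248)<100)&(P[...,2]>85)&(P[...,2]<102)&(p.mean(2)>130)&(d>0)
q=P[m]; A=np.c_[q[:,:2]-[554,248],np.ones(len(q))]; 
for _ in range(4):
    c=np.linalg.lstsq(A,q[:,2],rcond=None)[0]; e=q[:,2]-A@c; k=abs(e)<4; A,q=A[k],q[k]
print(len(q),c, np.degrees(c[:2]))
E
```

```text
t 24.03 pos [553.87 248.53 100.73] z-axis yaw -172.16 y [ 2.e-04  3.e-04 -1.e+00] F [0.84 2.14 3.64] T [ 0.557 -0.178 -0.153] g 0.156 q [ 0.229  0.613  1.397  0.     1.132 -1.479]
F tool [ 2.01 -3.63 -1.13] [ 170.73 -100.53 -582.61]
401 [8.18123903e-04 3.33985205e-03 9.26517676e+01] [0.04687505 0.19135943]
```

View pics/s5z.png

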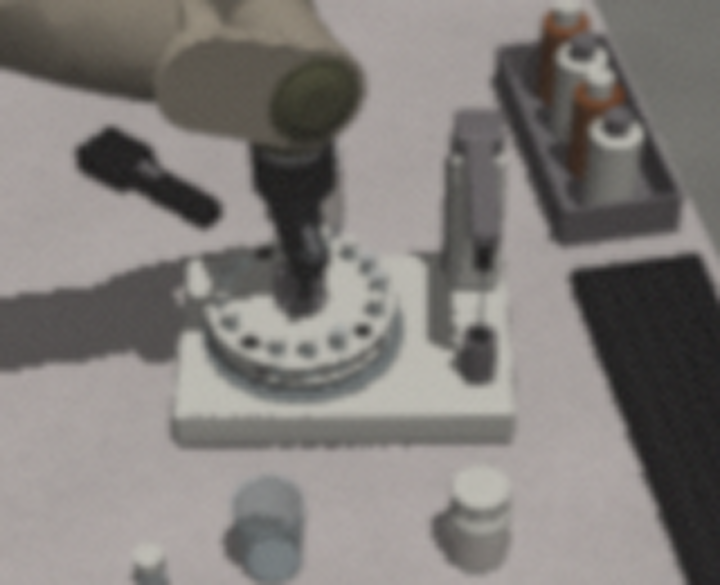

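{"fn": "drive_tool", "kwargs": {
  "gripper": [1,1,1,1,1,1,1,1,1,1,1,1],
  "offset": [
    [0,0,0],
    [0,0,0],
    [0,0,0],
    [0,0,0],
    [0,0,0],
    [0,0,0],
    [0,0,0],
    [0,0,0],
    [0,0,0],
    [0,0,0],
    [0,0,0],
    [0,0,0]
  ],
  "turn": [1.5,2,2.5,2.5,2.5,2.5,2.5,2.5,2.5,2.5,2,0]
}}

```text
time_s: 25.08
eef_pos: [553.9, 248.3, 100.7]
ee_rot: [-0.571, 0.571, 0.417, -0.417]
force: [0.9, 2.2, 4.8]
grip_width: 0.155
```

```bash
python3 ft.py
```

```text
t 25.08 pos [553.87 248.33 100.73] z-axis yaw 162.34 y [ 2.e-04 -2.e-04 -1.e+00] F [0.9  2.23 4.84] T [ 0.37  -0.179  0.141] g 0.155 q [ 0.229  0.613  1.397 -0.     1.132 -1.034]
F tool [ 2.39 -4.84 -0.19] [ 404.62 -100.69 -452.46]
```

{"fn": "drive_tool", "kwargs": {
  "gripper": [1,1,1,1,1,1,1,1,1,1,1],
  "offset": [
    [0,0,0],
    [0,0,0],
    [0,0,0],
    [0,0,0],
    [0,0,0],
    [0,0,0],
    [0,0,0],
    [0,0,0],
    [0,0,0],
    [0,0,0],
    [0,0,0]
  ],
  "turn": [2,2.5,2.5,2.5,2.5,2.5,2.5,2.5,2,0,0]
}}

```text
time_s: 26.0
eef_pos: [553.8, 248.2, 100.7]
ee_rot: [-0.638, 0.638, 0.305, -0.305]
force: [-0.8, 0.5, 4.0]
grip_width: 0.156
```

```bash
python3 ft.py
```

```text
t 26.0 pos [553.82 248.24 100.69] z-axis yaw 141.03 y [-1.e-04 -3.e-04 -1.e+00] F [-0.79  0.48  4.01] T [ 0.121 -0.149  0.063] g 0.156 q [ 0.229  0.613  1.397 -0.     1.132 -0.662]
F tool [-0.13 -4.01  0.92] [ 541.27 -100.83 -274.47]
```

{"fn": "drive_tool", "kwargs": {
  "gripper": [1,1,1,1,1,1],
  "offset": [
    [0,0,0],
    [0,0,0],
    [0,0,0],
    [0,-0.0004,0],
    [0,0,0],
    [0,0,0]
  ],
  "turn": [1.3,1,0,0,0,0]
}}

```text
time_s: 26.5
eef_pos: [553.8, 248.3, 100.9]
ee_rot: [0.644, -0.644, -0.291, 0.291]
force: [0.9, 0.8, 1.9]
grip_width: 0.154
```

```bash
python3 ft.py
```

```text
t 26.5 pos [553.76 248.3  100.94] z-axis yaw 138.66 y [-3.e-04 -1.e-04 -1.e+00] F [0.94 0.76 1.87] T [ 0.149 -0.217  0.086] g 0.154 q [ 0.229  0.613  1.397 -0.     1.132 -0.621]
F tool [ 1.2  -1.87 -0.2 ] [ 552.16 -101.13 -251.76]
```

Raise 0.2 mm more to near weight only, then open gradually.

{"fn": "drive_tool", "kwargs": {
  "gripper": [1,1,0.8,0.75,0.7,0.6,0.5,0.4,0.3,0.2,0.1,0,0,0],
  "offset": [
    [0,-0.0002,0],
    [0,0,0],
    [0,0,0],
    [0,0,0],
    [0,0,0],
    [0,0,0],
    [0,0,0],
    [0,0,0],
    [0,0,0],
    [0,0,0],
    [0,0,0],
    [0,0,0],
    [0,0,0],
    [0,0,0]
  ],
  "turn": [0,0,0,0,0,0,0,0,0,0,0,0,0,0]
}}

```text
time_s: 27.67
eef_pos: [553.8, 248.4, 101.3]
ee_rot: [0.644, -0.644, -0.291, 0.291]
force: [0.1, -0.3, -0.5]
grip_width: 0.996
```

```bash
python3 ft.py
```

```text
t 27.67 pos [553.83 248.37 101.3 ] z-axis yaw 138.65 y [ 0.  0. -1.] F [ 0.14 -0.32 -0.54] T [0.025 0.005 0.045] g 0.996 q [ 0.229  0.612  1.396  0.     1.133 -0.62 ]
F tool [-0.15  0.54 -0.31] [ 552.34 -101.29 -251.68]
```

{"fn": "drive_tool", "kwargs": {
  "gripper": [0,0,0,0,0,0,0,0,0,0],
  "offset": [
    [0,-0.005,0],
    [0,-0.01,0],
    [0,-0.015,0],
    [0,-0.02,0],
    [0,-0.025,0],
    [0,-0.025,0],
    [0,-0.025,0],
    [0,-0.025,0],
    [0,0,0],
    [0,0,0]
  ],
  "turn": [0,0,0,0,0,0,0,0,0,0]
}}

```text
time_s: 28.5
eef_pos: [554.2, 248.5, 253.3]
ee_rot: [-0.644, 0.645, 0.292, -0.29]
force: [-0.2, -0.3, -1.2]
grip_width: 1.0
```

```bash
python3 ft.py; python3 - <<'E'
from h import *
p,d=shot("side","s6"); im=cv2.resize(p[80:210,180:340],None,fx=4.5,fy=4.5,interpolation=cv2.INTER_CUBIC); cv2.imwrite("pics/s6z.png",cv2.cvtColor(im,cv2.COLOR_RGB2BGR))
P=cloud("side",d); 
m=(abs(P[...,0]-555)<100)&(abs(P[...,1]-248)<100)&(P[...,2]>85)&(P[...,2]<102)&(p.mean(2)>130)&(d>0)
q=P[m]; A=np.c_[q[:,:2]-[554,248],np.ones(len(q))]; 
for _ in range(4):
    c=np.linalg.lstsq(A,q[:,2],rcond=None)[0]; e=q[:,2]-A@c; k=abs(e)<4; A,q=A[k],q[k]
print(len(q),c, np.degrees(c[:2]))
E
```

```text
t 28.5 pos [554.15 248.46 253.29] z-axis yaw 138.65 y [ 3.4e-03  8.0e-04 -1.0e+00] F [-0.21 -0.25 -1.21] T [ 0.017  0.048 -0.022] g 1.0 q [ 0.229  0.484  1.194 -0.     1.46  -0.62 ]
F tool [-0.33  1.21 -0.01] [ 553.31 -251.24 -252.38]
491 [-5.39483143e-03  2.60387920e-03  9.27058414e+01] [-0.30910107  0.14919129]
```

View pics/s6z.png

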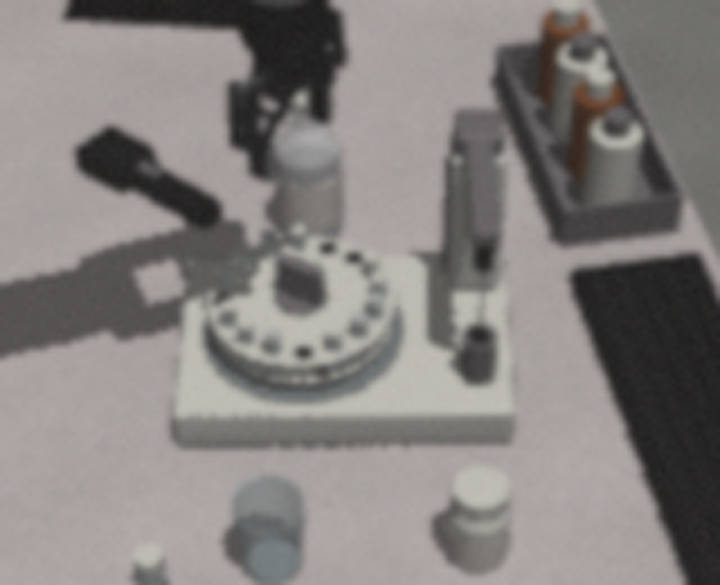

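```bash
python3 - <<'E'
from h import *
ds=[];ps=0
for i in range(6):
    p,d=ctrl.capture("side"); ds.append(d); ps=ps+p/6.
d=np.median(ds,0); P=cloud("side",d)
r=np.hypot(P[...,0]-554,P[...,1]-248)
for nm,z in(("bench/base",50),("deck",93)):
    m=((r<62)&(r>33) if z==93 else (abs(P[...,0]-560)<100)&(abs(P[...,1]-248)<100))&(abs(P[...,2]-z)<7)&(ps.mean(2)>(130 if z==93 else 60))
    q=P[m]; A=np.c_[q[:,:2]-[554,248],np.ones(len(q))]
    for _ in range(4):
        c=np.linalg.lstsq(A,q[:,2],rcond=None)[0]; e=q[:,2]-A@c; k=abs(e)<3; A,q=A[k],q[k]
    print(nm,len(q),c[2].round(2),np.degrees(c[:2]).round(2))
h=P[(r<40)&(P[...,2]>122)][:,:2]; print(len(h),cv2.minAreaRect(h.astype(np.float32)),P[(r<30)][:,2].max())
st()
E
```

```text
bench/base 486 49.6 [-0.03  0.06]
deck 238 92.86 [-0.01 -0.17]
674 ((553.5949096679688, 247.74972534179688), (72.39897918701172, 79.49774169921875), 8.21965217590332) 548.6967485689128
t 28.85 pos [553.68 248.31 250.62] z-axis yaw 138.65 y [-1.2e-03 -3.0e-04 -1.0e+00] F [ 0.03 -0.49  0.36] T [ 0.002  0.019 -0.024] g 1.001 q [ 0.229  0.487  1.197 -0.     1.46  -0.62 ]
```

```bash
python3 -c "
from rig import ctrl
print(ctrl.finish_job())"
```

```text
the job is handed in; nothing more can be done
None
```

The carousel is home on the drive cone, level and released. I rocked it and brought it back, then handed the job in at about 29 s.

- **Fitting:** My first lowering stopped on the drive bar because the carousel was about 2 mm off centre. I raised it a little, found the cone's centre by light sideways touches, and lowered it again. The notches then dropped over the bar with no forcing. The push on the carousel stayed under about 14 N throughout.
- **Seating:** Pressing down met the cone's spring at the height expected for home.
- **Rocking:** I turned it 47° anticlockwise and then 49° back, with a steady 0.10 to 0.15 N m resistance each way and no sign of climbing out. I overturned slightly because of the play between bar and notch.
- **Last checks:** After release the deck measured 92.9 mm high, or about 93.3 mm allowing for the camera reading slightly low. It should be 94 mm at home and would be 102.5 mm on the bar. It was level within 0.2°. In the last picture, which covers the changer area, the beaker, jar, bottle, scanner and small vial are standing as before. The pipette was out of view.
- **Not confirmed:** The bar is hidden under the carousel, so I could not see the drive's angle. I estimate it is within about 3° of where it started.

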